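# Lever stop check on two vial crimpers

## Robot

A 6-joint arm with a two-finger parallel gripper is mounted at the origin on a cart in front of the work surface, level with it; the furniture and walls round the work are solid. World frame = base frame: x ahead of the robot, y to its left, z up, the work surface at z = 0. Lengths are in m, angles in rad, forces in N, time in s.
With the tool pointing down it reaches from about 0.4 to 0.825 m from the base axis. Payload 7 kg.
Tool frame: the origin (TCP) lies at the very end of the fingers, on their centre line; the grasp point (between the pads) lies arm.hold_point_z behind it (arm.hold_point_z is the distance from the TCP to the grasp point, in m); z points along the fingers, y is the line along which they close (so a half turn about z gives the same grasp; the last joint's range is limited). The gripper opens to 88 mm and grips with 3 to 60 N. Pads are 19 mm wide; open, the fingers measure 130 mm over their backs; the gripper's body (78 mm by 193 mm) begins 47 mm behind the grasp point.
Start: joints at [1.468, 0.359, 0.012, 0, -1.224, -0.288], TCP at [0.257, 0.624, 0.227] pointing down, gripper open.
Joint ranges: [-3.07, 3.07], [-1.43, 2.12], [-1.02, 1.25], [-3.03, 1.67], [-3.05, -0], [-3.03, 3.03]. Speed limits (rad/s): [2.39, 2.39, 3.01, 3.14, 3.14, 3.14].

## Interface

Orientations are given as [roll, pitch, yaw] about the fixed x, y, z axes, in that order (R = Rz(yaw) Ry(pitch) Rx(roll)).
In Python, from station import arm, imaging, order gives the robot as it stands (arm), with the cameras (imaging) and the job (order).
- The arm moves only by the shell command python3 nudge.py FILE [FORCE], which reads ROWS from the file FILE. ROWS is a JSON list of rows, 1 to 20 of them, each of 5 numbers: the finger opening in m, then dx, dy, dz in a scale on which 1.0 is 0.8 m, then a turn about the tool's z in fractions of the full range, 1 being pi rad; each row is the pose to reach, as a shift and turn from the pose commanded when the command began, along the tool's axes at that moment; what a row does not reach only later rows make up. A row lasts 1/12 s, in which the tool goes at most 0.0417 m and 0.125 rad, less where a joint would pass 70% of its speed; a pose out of reach is approached as far as the arm can. The fingers move at their own pace and stop on an object; FORCE is the grip in N (left out, the last holds). Time passes only in rows, so rows that do not move let the fingers close. It prints the time, the measured TCP pose, the force, the opening and the grip force at its end. A shift or turn number past 1, either way, is cut back to 1. Input that does not fit is refused with a message, and nothing moves.
- arm.get_state(): the state, without advancing time (a new reading comes with each control period).
- imaging.grab_frame(name): name is "scene" or "top" or "wrist"; returns the picture (480x640x3 uint8, red, green, blue); there is no depth.
- imaging.camera_params(name): a dict with "fx", "fy", "cx", "cy" (pixels), "T" (4x4, takes a point from camera to world coordinates); the wrist camera has in their place "hand_eye" (4x4, takes a point from camera to tool coordinates, whose origin is the TCP and whose axes are the flange's). Camera axes: x right, y down, z forward; pixel columns grow to the right and rows downward; lengths in m; the calibration is good to about 2 mm. A picture is of the moment at which its call begins: read the wrist's pose just before it. camera_params takes no time and is no camera call.
- order.job_done(): hands the job in; it is judged then, once.
The state is a dict: "t": time; "q": joint angles; "qd": joint speeds; "joint_efforts": joint torques, N m; "eef_pos": TCP position; "ee_rot": TCP orientation; "force": force on the tool from outside, world axes, zero at the start; "moment": the same for the moment, N m; "width": finger opening in m; "gripper_force": force on a finger pad.
Only numpy, scipy, OpenCV 4.12 (cv2) and the standard library are available. Lean on these libraries where they do the work, as an engineer would, in place of code of your own. Each camera call takes 0.05 s, during which the arm holds its last target. There are 200 camera calls.

## Task

Two hand crimpers for vial caps lie side by side in bench cradles, and the stop screw of one of them has been backed out. With the backs or tips of the fingers, gripping nothing, press each one's moving lever in towards its fixed bar, gently but as far as it will go, to find out which lever stops short of the bar and which comes right up to it. Finish while holding in the lever that stops short, so that its gap can be measured, with the other lever sprung back open; do not touch the fixed bars, and leave the cup and vials alone.

Things in the scene. Friction and masses are not known exactly. Their poses are not given: they have to be found in the camera images.
- crimper_a: One of two alike vial crimpers lying on their sides in cradles screwed to the bench; they swap places between runs. Origin on the bench under its aluminium head (top 91 mm high); z up. Two black-sleeved handles, level, centre 70 mm high, reach 170 mm along own -x (roughly towards the robot). The handle on the own -y side (robot's right) is the moving lever, pressed towards own +y
- crimper_b: The other crimper, alike in every measure, with the same frame. Which of the two has the working stop is not known: it shows when the levers are pressed in
- bar_a: Fixed bar of crimper_a, not to be touched: along own x to 170 mm from the origin on the -x side, centreline at y = -12 mm, centre 70 mm above the bench; its sleeve is 14 mm thick and 19 mm tall (22 mm at its end). Its frame is that of crimper_a
- bar_b: Fixed bar of crimper_b, the same as bar_a. Its frame is that of crimper_b. Not to be touched
- grip_a: Black sleeve of crimper_a's moving lever, the part to press: 102 to 204 mm from the hinge pin, 14 mm thick, 19 mm tall (22 at its end), centre 70 mm high. Origin on the pin: x 34, y -27, z 70 mm in the crimper's frame. Turns with the lever; parallel to the crimper's frame when open, and in its own frame the sleeve always points along -x turned 0.32 rad towards -y
- grip_b: Black sleeve of crimper_b's moving lever, the same as grip_a
- lever_a (a joint): Angle of crimper_a's lever, rad: 0 open, growing as pressed in (clockwise from above about the pin). At 0.32 its sleeve is parallel to the bar's and against it (under 2 mm apart); a lever with its stop screw set halts hard at about 0.25, leaving a gap of 13 mm at the press point. A spring reopens it: at the press point 2.5 N starts it, 4.8 N at 0.25, 5.5 N at 0.32
- lever_b (a joint): Angle of crimper_b's lever, meaning as for lever_a. One of the two levers halts at 0.25, the other goes on to the bar at 0.32
- press_a (a point): Point to press on lever a: outer face (away from the bar) of its sleeve, 174 mm from the pin and 30 mm short of the sleeve's end, 70 mm above the bench. It moves with the lever, 55 mm along its arc from open to the bar. At least 60 mm outside the lever is free for fingers
- press_b (a point): Point to press on lever b, the same as press_a
- cup_front: Loose specimen cup with a white lid, 62 mm across, 70 mm high, standing between the two crimpers; origin under its centre. To be left alone
- vial_0: Loose brown vial with a blue cap, 22 mm across, 48 mm high, standing behind the crimpers; origin under its centre. To be left alone
- vial_1: Loose brown vial with a red cap, 22 mm across, 48 mm high, standing behind the crimpers; origin under its centre. To be left alone

How it is judged:
By the outcome, as a careful person would: the job done as asked, in the order asked, and still so for the second after the job is handed in, while the arm keeps its last pose, push and grip.
It also fails if it takes over 72 s, if anything falls off the work surface, if the arm or the gripper's body presses on something with over 40 N, if the wrist force passes 120 N, or if a joint passes its speed limit or range.

## Working session

There is one attempt and no reset: what is moved stays moved. The work goes in short steps, Python scripts to look and compute and a shell command to move; the robot and the scene stay as the last step left them, time stands still between calls to the robot, and variables do not carry over. Pictures are saved under pics/ and viewed, at most 10 in all, crops included, and the job is handed in when it is done.

```bash
mkdir -p pics; ls
python3 - <<'E'
from station import arm, imaging, order
import cv2
s=arm.get_state();print(s['t'],s['eef_pos'],s['ee_rot'],s['width'],arm.hold_point_z)
for n in('top','scene'):
    cv2.imwrite(f'pics/{n}0.png',imaging.grab_frame(n)[:,:,::-1]);print(n,imaging.camera_params(n))
E
```

```text
nudge.py
pics
station.py
0.0 [0.25693719 0.62364809 0.225608  ] [ 3.13991688e+00 -1.28754315e-04 -3.90857608e-01] 0.08727316338618987 0.0188
top {'fx': 502.98394863634064, 'fy': 502.98394863634064, 'cx': 329.2322512859148, 'cy': 246.1199270309812, 'T': array([[-0.01358787, -0.99640926,  0.08357002,  0.55789453],
       [-0.99974965,  0.01502405,  0.01658048, -0.01309214],
       [-0.01777651, -0.08332381, -0.99636396,  1.1764002 ],
       [ 0.        ,  0.        ,  0.        ,  1.        ]])}
scene {'fx': 469.5543660837434, 'fy': 469.5543660837434, 'cx': 321.6186305116462, 'cy': 241.43388745681105, 'T': array([[-0.70670276, -0.32953711,  0.62608027,  0.07538483],
       [-0.70750837,  0.33136788, -0.62420128,  0.54940433],
       [-0.00176541, -0.8840818 , -0.46732885,  0.47771892],
       [ 0.        ,  0.        ,  0.        ,  1.        ]])}
```

View pics/top0.png

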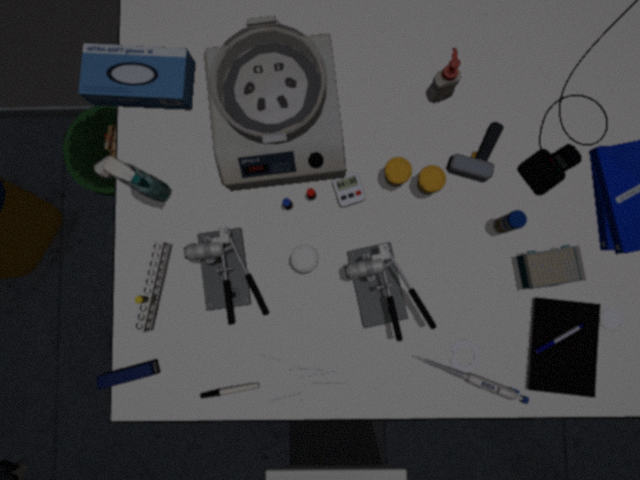

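View pics/scene0.png

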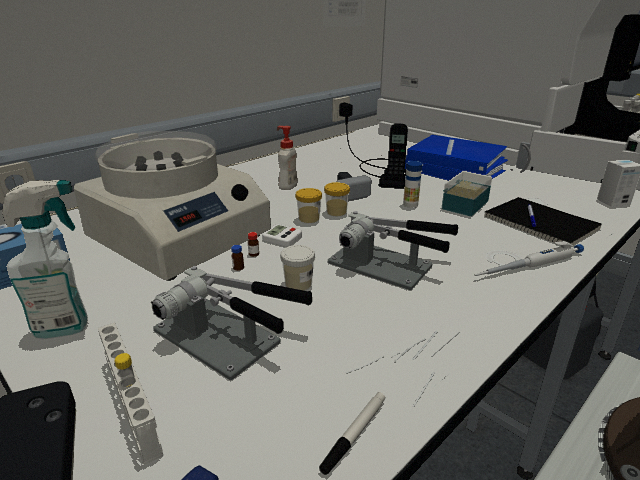

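The top view shows two crimpers: the left one's bar sleeve ends near (231,322) and its lever sleeve near (267,312). The right one's bar ends near (398,338) and its lever near (433,326). The cup is at (304,258) and the vials are at (287,203) and (311,193). Next I'll measure the sleeves.

```bash
cat > h.py <<'E'
from station import arm, imaging, order
import numpy as np,cv2
def ray(n,uv,z):
    p=imaging.camera_params(n);T=np.array(p['T'])
    d=T[:3,:3]@[(uv[0]-p['cx'])/p['fx'],(uv[1]-p['cy'])/p['fy'],1];o=T[:3,3]
    return o+d*(z-o[2])/d[2]
def sleeves(img,z=0.0795):
    """dark elongated blobs in the top view -> world centre, axis, length"""
    m=((img.max(2)<32)*255).astype(np.uint8); m[:260]=0;m[345:]=0;m[:,:200]=0;m[:,460:]=0
    out=[]
    for c in cv2.findContours(m,cv2.RETR_EXTERNAL,cv2.CHAIN_APPROX_NONE)[0]:
        if cv2.contourArea(c)<80: continue
        P=np.array([ray('top',q,z)[:2] for q in c[:,0,:]])
        (cx,cy),(w,h),a=cv2.minAreaRect((P*1000).astype(np.float32))
        mu,ev=cv2.PCACompute(P,None); d=ev[0]*np.sign(-ev[0][0])
        t=(P-mu)@d; out.append((np.array([cx,cy]),d,w,h,mu[0]+d*t.max(),c[:,0,:].mean(0)))
    return out
E
python3 - <<'E'
from h import *
im=cv2.imread('pics/top0.png')
for c,d,w,h,e,px in sleeves(im): print('ctr',c.round(1),'ang',np.arctan2(-d[1],-d[0]).round(3),'wh',round(w,1),round(h,1),'end',e.round(4),'px',px.round(0))
g=cv2.resize(im[220:350,180:450],None,fx=2.9,fy=2.9,interpolation=cv2.INTER_CUBIC)
cv2.imwrite('pics/c1.png',np.clip(g.astype(float)*1.6,0,255))
E
```

```text
ctr [ 492.1 -130.1] ang 0.235 wh 93.8 19.4 end [ 0.4468 -0.1425] px [393. 317.]
ctr [ 512.7 -192.9] ang 0.522 wh 93.6 10.6 end [ 0.4722 -0.2162] px [422. 308.]
ctr [533.3 221.7] ang 0.113 wh 93.9 23.3 end [0.4862 0.2196] px [229. 301.]
ctr [547.6 165.4] ang 0.461 wh 94.7 12.6 end [0.5055 0.1438] px [257. 294.][ WARN:0@0.231] global loadsave.cpp:1063 imwrite_ Unsupported depth image for selected encoder is fallbacked to CV_8U.
```

View pics/c1.png

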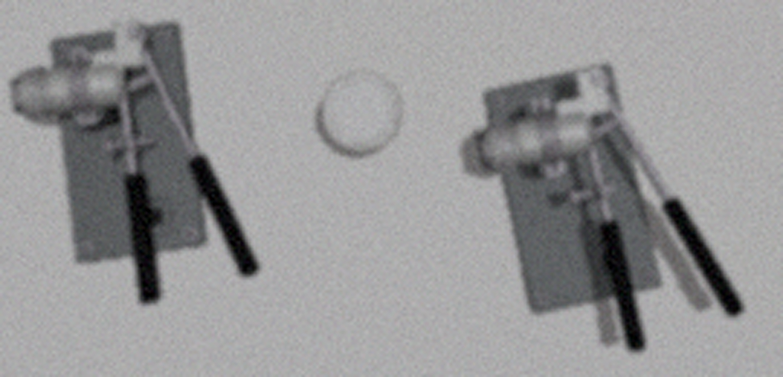

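The crop shows both bars and levers, and the sleeve sizes and angles agree with the given numbers (about 94 × 12 mm, 0.32 rad apart). I'll press with the back of the closed fingers, left lever first. The first move takes the TCP above a point outside it, at about (0.552, 0.110) with tool yaw 0.25.

The manual's scale: shifts go in shares of 0.8 m and turns go in shares of pi rad. Converting my numbers, 0.469 m / 0.8 = 0.5863, 0.242 m / 0.8 = 0.3025, -0.64 rad / 3.1416 = -0.2037.

```bash
echo '[[0, 0.195, 0.1513, 0.025, -0.0637], [0, 0.39, 0.3025, 0.05, -0.1273], [0, 0.5863, 0.4538, 0.0625, -0.2037], [0, 0.5863, 0.4538, 0.0625, -0.2037], [0, 0.5863, 0.4538, 0.0625, -0.2037], [0, 0.5863, 0.4538, 0.0625, -0.2037], [0, 0.5863, 0.4538, 0.0625, -0.2037], [0, 0.5863, 0.4538, 0.0625, -0.2037], [0, 0.5863, 0.4538, 0.0625, -0.2037], [0, 0.5863, 0.4538, 0.0625, -0.2037], [0, 0.5863, 0.4538, 0.0625, -0.2037], [0, 0.5863, 0.4538, 0.0625, -0.2037], [0, 0.5863, 0.4538, 0.0625, -0.2037], [0, 0.5863, 0.4538, 0.0625, -0.2037], [0, 0.5863, 0.4538, 0.0625, -0.2037], [0, 0.5863, 0.4538, 0.0625, -0.2037], [0, 0.5863, 0.4538, 0.0625, -0.2037], [0, 0.5863, 0.4538, 0.0625, -0.2037], [0, 0.5863, 0.4538, 0.0625, -0.2037], [0, 0.5863, 0.4538, 0.0625, -0.2037]]' > path.dat && python3 nudge.py path.dat 5
```

```text
t: 1.77
eef_pos: [0.5522, 0.1109, 0.1768]
ee_rot: [-3.141, -0.0, 0.251]
force: [1.0, 0.4, 0.5]
width: 0.0005
gripper_force: 0.0
```

Converted, 0.06 m / 0.8 = 0.075, 0.04 m / 0.8 = 0.05.

```bash
echo '[[0, 0, 0, 0.05, 0], [0, 0, 0, 0.075, 0], [0, 0, 0, 0.075, 0], [0, 0, 0, 0.075, 0]]' > path.dat && python3 nudge.py path.dat
python3 - <<'E'
from h import *
cv2.imwrite('pics/w1.png',imaging.grab_frame('wrist')[:,:,::-1])
E
```

```text
t: 2.1
eef_pos: [0.5519, 0.1102, 0.1163]
ee_rot: [3.141, 0.002, 0.251]
force: [0.3, 0.5, 1.4]
width: 0.0007
gripper_force: 0.0
```

View pics/w1.png

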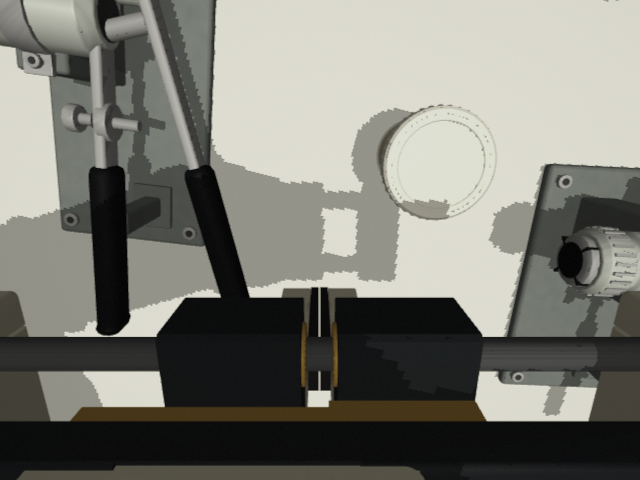

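Run:
```python
from h import *
p=imaging.camera_params('wrist');H=np.linalg.inv(np.array(p['hand_eye']))
for z in(0,-.02,-.04,-.066):
  for x in(-.0095,.0095):
    for y in(-.021,.021,.05):
      c=H@[x,y,z,1]; print(z,x,y,(p['fx']*c[0]/c[2]+p['cx']).round(),(p['fy']*c[1]/c[2]+p['cy']).round(),c[2].round(3))
```

```text
0 -0.0095 -0.021 273.0 325.0 0.179
0 -0.0095 0.021 362.0 325.0 0.179
0 -0.0095 0.05 423.0 325.0 0.179
0 0.0095 -0.021 272.0 288.0 0.173
0 0.0095 0.021 363.0 288.0 0.173
0 0.0095 0.05 426.0 288.0 0.173
-0.02 -0.0095 -0.021 268.0 349.0 0.159
-0.02 -0.0095 0.021 367.0 349.0 0.159
-0.02 -0.0095 0.05 435.0 349.0 0.16
-0.02 0.0095 -0.021 266.0 309.0 0.154
-0.02 0.0095 0.021 369.0 309.0 0.154
-0.02 0.0095 0.05 440.0 309.0 0.154
-0.04 -0.0095 -0.021 261.0 380.0 0.14
-0.04 -0.0095 0.021 373.0 380.0 0.14
-0.04 -0.0095 0.05 451.0 380.0 0.14
-0.04 0.0095 -0.021 258.0 335.0 0.135
-0.04 0.0095 0.021 376.0 335.0 0.135
-0.04 0.0095 0.05 457.0 335.0 0.135
-0.066 -0.0095 -0.021 248.0 435.0 0.116
-0.066 -0.0095 0.021 385.0 435.0 0.116
-0.066 -0.0095 0.05 479.0 435.0 0.116
-0.066 0.0095 -0.021 245.0 382.0 0.11
-0.066 0.0095 0.021 388.0 382.0 0.11
-0.066 0.0095 0.05 488.0 382.0 0.11
```

The wrist view shows the closed finger tips at (320,290), the left lever sleeve at (220,240) to its left, and the cup at (440,160), clear of the fingers. Next I'll go down to z ≈ 0.062 and approach the lever slowly.

Converted, 0.055 m / 0.8 = 0.0688, -0.012 m / 0.8 = -0.015.

```bash
echo '[[0, -0.0063, 0, 0.0375, 0], [0, -0.0125, 0, 0.0688, 0], [0, -0.0125, 0, 0.0688, 0], [0, -0.0125, 0, 0.0688, 0], [0, -0.0125, -0.0075, 0.0688, 0], [0, -0.0125, -0.015, 0.0688, 0], [0, -0.0125, -0.0188, 0.0688, 0], [0, -0.0125, -0.0188, 0.0688, 0], [0, -0.0125, -0.0188, 0.0688, 0]]' > path.dat && python3 nudge.py path.dat; echo '[[0, 0, -0.0038, 0, 0], [0, 0, -0.0075, 0, 0], [0, 0, -0.0113, 0, 0], [0, 0, -0.015, 0, 0], [0, 0, -0.0188, 0, 0], [0, -0.0013, -0.0225, 0, 0], [0, -0.0013, -0.0263, 0, 0], [0, -0.0013, -0.03, 0, 0], [0, -0.0025, -0.0313, 0, 0], [0, -0.0025, -0.0313, 0, 0], [0, -0.0025, -0.0313, 0, 0]]' > path.dat && python3 nudge.py path.dat
```

```text
t: 2.9
eef_pos: [0.5395, 0.1225, 0.0623]
ee_rot: [-3.141, -0.001, 0.25]
force: [0.1, -0.6, -0.8]
width: 0.0003
gripper_force: 0.0
t: 3.82
eef_pos: [0.531, 0.1457, 0.0614]
ee_rot: [-3.142, 0.0, 0.249]
force: [0.2, -2.8, -1.1]
width: 0.0006
gripper_force: 1.4
```

Converted, -0.018 m / 0.8 = -0.0225, -0.015 m / 0.8 = -0.0188.

```bash
echo '[[0, 0, -0.0038, 0, 0], [0, -0.0013, -0.0075, 0, 0], [0, -0.0013, -0.0113, 0, 0], [0, -0.0025, -0.015, 0, 0], [0, -0.0025, -0.0188, 0, 0], [0, -0.0038, -0.0225, 0, 0], [0, -0.0038, -0.0225, 0, 0], [0, -0.0038, -0.0225, 0, 0]]' > path.dat && python3 nudge.py path.dat; echo '[[0, 0, -0.0025, 0, 0], [0, 0, -0.005, 0, 0], [0, 0, -0.005, 0, 0], [0, 0, -0.005, 0, 0]]' > path.dat && python3 nudge.py path.dat;  python3 - <<'E'
from h import *
im=imaging.grab_frame('top')[:,:,::-1]; cv2.imwrite('pics/t2.png',im)
for c,d,w,h,e,px in sleeves(im): print('ctr',c.round(1),'ang',np.arctan2(-d[1],-d[0]).round(3),'wh',round(w,1),round(h,1),'px',px.round(0))
E
```

```text
t: 4.48
eef_pos: [0.524, 0.1628, 0.0618]
ee_rot: [-3.141, -0.001, 0.25]
force: [2.6, -2.4, -2.3]
width: 0.0008
gripper_force: 1.8
t: 4.82
eef_pos: [0.5229, 0.1664, 0.0617]
ee_rot: [-3.141, -0.0, 0.249]
force: [2.8, -3.0, -0.9]
width: 0.0005
gripper_force: 1.9
ctr [ 492.1 -130.4] ang 0.226 wh 93.7 17.8 px [394. 317.]
ctr [ 512.5 -193.2] ang 0.526 wh 92.9 10.0 px [422. 308.]
ctr [507.2 247.8] ang 0.082 wh 132.2 80.7 px [215. 316.]
ctr [517.3 208.5] ang 0.24 wh 138.2 69.9 px [237. 309.]
ctr [545.5 138.8] ang 1.237 wh 114.7 110.8 px [268. 299.]
```

Converted, -0.004 m / 0.8 = -0.005, -0.002 m / 0.8 = -0.0025.

```bash
for i in 1; do :; done; echo '[[0, 0, -0.0025, 0, 0], [0, -0.0013, -0.005, 0, 0], [0, -0.0013, -0.005, 0, 0], [0, -0.0013, -0.005, 0, 0]]' > path.dat && python3 nudge.py path.dat | head -4; echo '[[0, 0, -0.0025, 0, 0], [0, 0, -0.0025, 0, 0], [0, 0, -0.0025, 0, 0]]' > path.dat && python3 nudge.py path.dat | head -4;  echo '[[0, 0, -0.0025, 0, 0], [0, 0, -0.0025, 0, 0], [0, 0, -0.0025, 0, 0]]' > path.dat && python3 nudge.py path.dat | head -4
```

```text
t: 5.2
eef_pos: [0.5211, 0.1699, 0.0618]
ee_rot: [-3.141, -0.001, 0.249]
force: [4.1, -3.7, -0.2]
t: 5.45
eef_pos: [0.5206, 0.1718, 0.0618]
ee_rot: [-3.142, -0.001, 0.249]
force: [3.3, -4.7, 0.3]
t: 5.7
eef_pos: [0.5201, 0.1737, 0.0618]
ee_rot: [-3.142, -0.001, 0.249]
force: [4.2, -4.0, -0.4]
```

Converted, -0.002 m / 0.8 = -0.0025.

```bash
for i in 1; do :; done; echo '[[0, 0, -0.0025, 0, 0], [0, 0, -0.0025, 0, 0], [0, 0, -0.0025, 0, 0]]' > path.dat && python3 nudge.py path.dat | grep -E 'pos|force:'; echo '[[0, 0, -0.0025, 0, 0], [0, 0, -0.0025, 0, 0], [0, 0, -0.0025, 0, 0]]' > path.dat && python3 nudge.py path.dat | grep -E 'pos|force:'
```

```text
eef_pos: [0.5196, 0.1756, 0.0618]
force: [4.2, -3.9, -0.6]
gripper_force: 2.4
eef_pos: [0.5193, 0.1765, 0.0618]
force: [7.8, -9.5, 0.3]
gripper_force: 5.3
```

Converted, -0.001 m / 0.8 = -0.0013.

```bash
echo '[[0, 0, -0.0013, 0, 0], [0, 0, -0.0013, 0, 0], [0, 0, -0.0013, 0, 0]]' > path.dat && python3 nudge.py path.dat | grep -E 'pos|force:'
python3 - <<'E'
from h import *
cv2.imwrite('pics/w2.png',imaging.grab_frame('wrist')[:,:,::-1])
E
```

```text
eef_pos: [0.5192, 0.1768, 0.0618]
force: [9.9, -11.9, -0.6]
gripper_force: 7.1
```

View pics/w2.png

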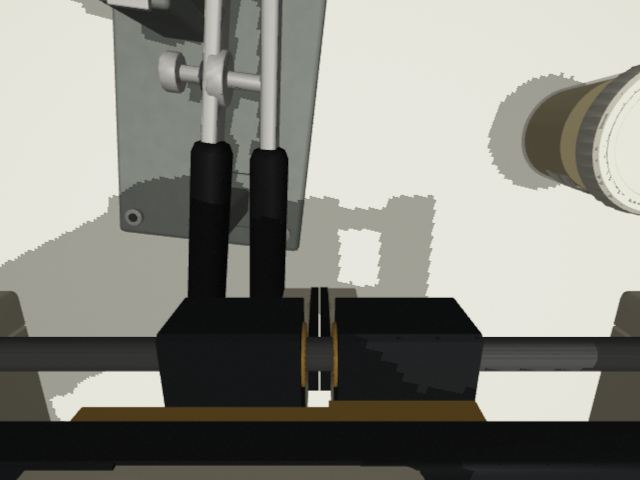

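The wrist view shows the left lever bearing on the stop screw at (250,80), with a clear gap between its sleeve and the bar (232 to 250 px). Force jumped there, so it halted hard at about 0.25 rad and the left lever is the one that stops short. I'll release it and test the right one.

Converted, 0.42 m / 0.8 = 0.525, -0.08 m / 0.8 = -0.1.

```bash
echo '[[0, 0, 0.025, 0, 0], [0, 0.0038, 0.05, 0, 0], [0, 0.0038, 0.075, 0, 0], [0, 0, 0.1, 0, 0], [0, 0, 0.1, 0, 0], [0, 0, 0.1, -0.05, 0], [0, 0, 0.1, -0.1, 0], [0, 0, 0.1, -0.125, 0], [0, 0, 0.1, -0.125, 0], [0, -0.145, 0.525, -0.125, 0], [0, -0.145, 0.525, -0.125, 0], [0, -0.145, 0.525, -0.125, 0], [0, -0.145, 0.525, -0.125, 0], [0, -0.145, 0.525, -0.125, 0], [0, -0.145, 0.525, -0.125, 0], [0, -0.145, 0.525, -0.125, 0], [0, -0.145, 0.525, -0.125, 0], [0, -0.145, 0.525, -0.125, 0], [0, -0.145, 0.525, -0.125, 0], [0, -0.145, 0.525, -0.125, 0]]' > path.dat && python3 nudge.py path.dat; echo '[[0, -0.145, 0.525, -0.125, 0]]' > path.dat && python3 nudge.py path.dat >/dev/null; echo '[[0, 0, 0, 0, 0]]' > path.dat && python3 nudge.py path.dat | grep pos
python3 - <<'E'
from h import *
im=imaging.grab_frame('top')[:,:,::-1]; cv2.imwrite('pics/t3.png',im)
for c,d,w,h,e,px in sleeves(im): print('ctr',c.round(1),'ang',np.arctan2(-d[1],-d[0]).round(3),'wh',round(w,1),round(h,1),'px',px.round(0))
E
```

```text
t: 8.17
eef_pos: [0.509, -0.2578, 0.1608]
ee_rot: [-3.14, 0.001, 0.246]
force: [0.5, 0.7, -0.6]
width: 0.0006
gripper_force: 0.0
eef_pos: [0.5097, -0.3, 0.1719]
ctr [ 460.9 -258.3] ang 0.066 wh 25.7 51.1 px [454. 332.]
ctr [532.8 222.6] ang 0.117 wh 93.3 21.0 px [229. 301.]
ctr [547.6 165.4] ang 0.46 wh 92.7 12.6 px [256. 294.]
ctr [ 605.1 -194.4] ang 1.416 wh 167.4 31.1 px [422. 266.]
ctr [527.2 -97.3] ang 0.261 wh 183.0 82.6 px [376. 305.]
```

That extra row was relative to the new pose, so it shifted the tool 42 mm further out, which is harmless. The left lever is open again (0.46). I'll correct the shift and descend outside the right lever.

Converted, 0.11 m / 0.8 = 0.1375, 0.01 m / 0.8 = 0.0125.

```bash
echo '[[0, 0.0125, -0.025, 0.025, 0], [0, 0.0125, -0.05, 0.05, 0], [0, 0.0125, -0.05, 0.1, 0], [0, 0.0125, -0.05, 0.1375, 0], [0, 0.0125, -0.05, 0.1375, 0], [0, 0.0125, -0.05, 0.1375, 0]]' > path.dat && python3 nudge.py path.dat | grep -E 'pos|force:'; echo '[[0, 0, -0.0038, 0, 0], [0, 0, -0.0075, 0, 0], [0, -0.0013, -0.0113, 0, 0], [0, -0.0013, -0.015, 0, 0], [0, -0.0013, -0.0188, 0, 0], [0, -0.0025, -0.0225, 0, 0], [0, -0.0025, -0.0263, 0, 0], [0, -0.0025, -0.03, 0, 0], [0, -0.0038, -0.0338, 0, 0], [0, -0.0038, -0.0375, 0, 0], [0, -0.0038, -0.0413, 0, 0], [0, -0.005, -0.045, 0, 0], [0, -0.005, -0.0488, 0, 0], [0, -0.005, -0.0525, 0, 0], [0, -0.005, -0.0525, 0, 0], [0, -0.005, -0.0525, 0, 0]]' > path.dat && python3 nudge.py path.dat | grep -E 'pos|force:'
```

```text
eef_pos: [0.5079, -0.2549, 0.06]
force: [0.8, -0.1, 1.1]
gripper_force: 0.0
eef_pos: [0.4942, -0.2166, 0.0609]
force: [-1.4, -2.9, -0.2]
gripper_force: 1.5
```

Converted, -0.026 m / 0.8 = -0.0325, -0.024 m / 0.8 = -0.03.

```bash
echo '[[0, 0, -0.0038, 0, 0], [0, 0, -0.0075, 0, 0], [0, -0.0013, -0.0113, 0, 0], [0, -0.0013, -0.015, 0, 0], [0, -0.0013, -0.0188, 0, 0], [0, -0.0025, -0.0225, 0, 0], [0, -0.0025, -0.0263, 0, 0], [0, -0.0025, -0.03, 0, 0], [0, -0.0038, -0.0325, 0, 0], [0, -0.0038, -0.0325, 0, 0], [0, -0.0038, -0.0325, 0, 0]]' > path.dat && python3 nudge.py path.dat | grep -E 'pos|force:'; echo '[[0, 0, -0.0025, 0, 0], [0, 0, -0.005, 0, 0], [0, 0, -0.005, 0, 0], [0, 0, -0.005, 0, 0]]' > path.dat && python3 nudge.py path.dat | grep -E 'pos|force:'
```

```text
eef_pos: [0.4853, -0.1921, 0.0609]
force: [0.8, -4.5, -1.4]
gripper_force: 2.1
eef_pos: [0.484, -0.1884, 0.0608]
force: [-0.5, -4.5, -0.5]
gripper_force: 2.2
```

Converted, -0.004 m / 0.8 = -0.005, -0.002 m / 0.8 = -0.0025.

```bash
echo '[[0, 0, -0.0025, 0, 0], [0, -0.0013, -0.005, 0, 0], [0, -0.0013, -0.005, 0, 0], [0, -0.0013, -0.005, 0, 0]]' > path.dat && python3 nudge.py path.dat | grep -E 'pos|force:'; echo '[[0, 0, -0.0025, 0, 0], [0, 0, -0.0025, 0, 0], [0, 0, -0.0025, 0, 0]]' > path.dat && python3 nudge.py path.dat | grep -E 'pos|force:'
```

```text
eef_pos: [0.4827, -0.1847, 0.061]
force: [2.8, -4.0, -3.2]
gripper_force: 2.2
eef_pos: [0.4821, -0.1829, 0.061]
force: [2.7, -4.2, -2.6]
gripper_force: 2.3
```

Converted, -0.004 m / 0.8 = -0.005, -0.002 m / 0.8 = -0.0025.

```bash
for k in 1; do :; done; echo '[[0, 0, -0.0025, 0, 0], [0, 0, -0.005, 0, 0], [0, 0, -0.005, 0, 0], [0, 0, -0.005, 0, 0]]' > path.dat && python3 nudge.py path.dat | grep -E 'pos|force:'; echo '[[0, 0, -0.0025, 0, 0], [0, 0, -0.0025, 0, 0], [0, 0, -0.0025, 0, 0]]' > path.dat && python3 nudge.py path.dat | grep -E 'pos|force:'
```

```text
eef_pos: [0.481, -0.1791, 0.061]
force: [2.5, -5.3, -1.5]
gripper_force: 2.6
eef_pos: [0.4805, -0.1772, 0.061]
force: [1.4, -4.5, -2.9]
gripper_force: 2.7
```

Converted, -0.002 m / 0.8 = -0.0025.

```bash
echo '[[0, 0, -0.0025, 0, 0], [0, 0, -0.0025, 0, 0], [0, 0, -0.0025, 0, 0]]' > path.dat && python3 nudge.py path.dat | grep -E 'pos|force:'
```

```text
eef_pos: [0.48, -0.1753, 0.061]
force: [2.2, -4.5, -1.5]
gripper_force: 2.7
```

Past the short stop with only the spring force. I'll keep going until it halts.

Converted, -0.002 m / 0.8 = -0.0025.

```bash
echo '[[0, 0, -0.0025, 0, 0], [0, 0, -0.0025, 0, 0], [0, 0, -0.0025, 0, 0]]' > path.dat && python3 nudge.py path.dat | grep -E 'pos|force:'
```

```text
eef_pos: [0.4798, -0.1742, 0.0611]
force: [3.8, -12.6, -5.7]
gripper_force: 6.4
```

Converted, -0.001 m / 0.8 = -0.0013.

```bash
echo '[[0, 0, -0.0013, 0, 0], [0, 0, -0.0013, 0, 0], [0, 0, -0.0013, 0, 0]]' > path.dat && python3 nudge.py path.dat | grep -E 'pos|force:'
```

```text
eef_pos: [0.4797, -0.1739, 0.0611]
force: [4.6, -16.9, -5.7]
gripper_force: 8.6
```

Run:
```python
from h import *
cv2.imwrite('pics/w3.png',imaging.grab_frame('wrist')[:,:,::-1])
```

```text
(no output)
```

View pics/w3.png

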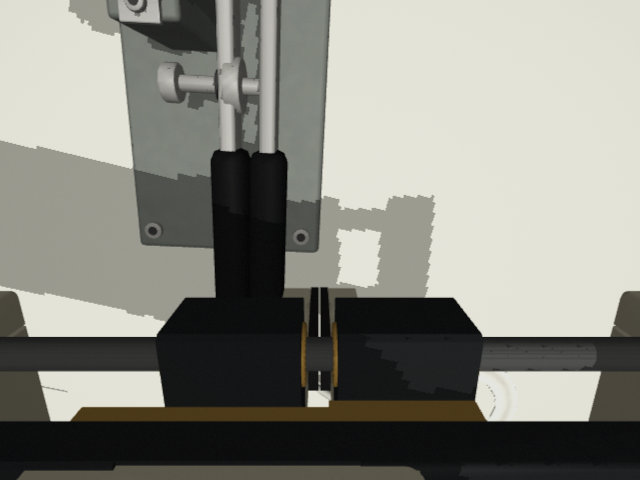

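The wrist view shows the right lever's sleeve lying against its bar's sleeve, with no gap at (250,220), so the right lever goes right up to the bar. I'll release it and return to the left lever to hold it.

Converted, -0.257 m / 0.8 = -0.3213, 0.14 m / 0.8 = 0.175.

```bash
echo '[[0, 0.0025, 0.025, 0, 0], [0, 0.0038, 0.05, 0, 0], [0, 0.0038, 0.075, 0, 0], [0, 0, 0.1125, 0, 0], [0, 0, 0.1125, 0, 0], [0, 0, 0.1125, -0.05, 0], [0, 0, 0.1125, -0.1, 0], [0, 0, 0.1125, -0.125, 0], [0, 0, 0.1125, -0.125, 0], [0, 0.175, -0.3213, -0.125, 0], [0, 0.175, -0.3213, -0.125, 0], [0, 0.175, -0.3213, -0.125, 0], [0, 0.175, -0.3213, -0.125, 0], [0, 0.175, -0.3213, -0.125, 0], [0, 0.175, -0.3213, -0.125, 0], [0, 0.175, -0.3213, -0.125, 0], [0, 0.175, -0.3213, -0.125, 0], [0, 0.175, -0.3213, -0.125, 0], [0, 0.175, -0.3213, -0.125, 0], [0, 0.175, -0.3213, -0.125, 0]]' > path.dat && python3 nudge.py path.dat | grep -E 't:|pos|rot|force:'; echo '[[0, 0, 0, 0, 0], [0, 0, 0, 0, 0]]' > path.dat && python3 nudge.py path.dat | grep -E 't:|pos|rot|force:'
python3 - <<'E'
from h import *
im=imaging.grab_frame('top')[:,:,::-1]; cv2.imwrite('pics/t4.png',im)
for c,d,w,h,e,px in sleeves(im): print('ctr',c.round(1),'ang',np.arctan2(-d[1],-d[0]).round(3),'wh',round(w,1),round(h,1),'px',px.round(0))
E
```

```text
t: 15.1
eef_pos: [0.5504, 0.1138, 0.1601]
ee_rot: [-3.141, 0.002, 0.253]
force: [0.6, -0.1, -0.4]
gripper_force: 0.0
t: 15.27
eef_pos: [0.5506, 0.1107, 0.1605]
ee_rot: [-3.142, 0.001, 0.249]
force: [-0.2, -0.2, -0.3]
gripper_force: 0.0
ctr [451.8 243.2] ang -1.514 wh 88.8 21.4 px [217. 340.]
ctr [ 491.9 -130.6] ang 0.216 wh 93.1 17.0 px [394. 318.]
ctr [ 512.5 -193.3] ang 0.521 wh 92.9 10.0 px [422. 308.]
ctr [563.9  73.2] ang -0.763 wh 88.2 99.7 px [301. 286.]
ctr [547.8 138.8] ang 0.029 wh 145.5 58.9 px [270. 294.]
ctr [543.7 214.2] ang -0.222 wh 158.9 148.5 px [231. 296.]
```

Converted, 0.098 m / 0.8 = 0.1225, -0.014 m / 0.8 = -0.0175.

```bash
echo '[[0, -0.0063, 0, 0.05, 0], [0, -0.0125, 0, 0.1, 0], [0, -0.0125, 0, 0.1225, 0], [0, -0.0125, 0, 0.1225, 0], [0, -0.0125, -0.0125, 0.1225, 0], [0, -0.0125, -0.0188, 0.1225, 0], [0, -0.0125, -0.0238, 0.1225, 0], [0, -0.0125, -0.0288, 0.1225, 0], [0, -0.0125, -0.0338, 0.1225, 0], [0, -0.0125, -0.0388, 0.1225, 0], [0, -0.0138, -0.0438, 0.1225, 0], [0, -0.0138, -0.0488, 0.1225, 0], [0, -0.0138, -0.0538, 0.1225, 0], [0, -0.015, -0.0588, 0.1225, 0], [0, -0.015, -0.0638, 0.1225, 0], [0, -0.0163, -0.0688, 0.1225, 0], [0, -0.0163, -0.0738, 0.1225, 0], [0, -0.0175, -0.0775, 0.1225, 0], [0, -0.0175, -0.08, 0.1225, 0], [0, -0.0175, -0.0825, 0.1225, 0]]' > path.dat && python3 nudge.py path.dat | grep -E 't:|pos|force:'; echo '[[0, 0, -0.0025, 0, 0], [0, 0, -0.005, 0, 0], [0, 0, -0.005, 0, 0], [0, 0, -0.005, 0, 0]]' > path.dat && python3 nudge.py path.dat | grep -E 't:|pos|force:'
```

```text
t: 16.98
eef_pos: [0.5218, 0.1723, 0.0629]
ee_rot: [-3.141, -0.001, 0.249]
force: [3.3, -4.4, -0.7]
gripper_force: 2.5
t: 17.32
eef_pos: [0.5208, 0.1761, 0.0629]
ee_rot: [-3.142, -0.001, 0.249]
force: [3.0, -4.2, 0.4]
gripper_force: 2.4
```

Converted, -0.0015 m / 0.8 = -0.0019.

```bash
echo '[[0, 0, -0.0019, 0, 0], [0, 0, -0.0019, 0, 0], [0, 0, -0.0019, 0, 0]]' > path.dat && python3 nudge.py path.dat | grep -E 't:|pos|force:'
```

```text
t: 17.57
eef_pos: [0.5206, 0.1767, 0.063]
ee_rot: [3.141, -0.0, 0.249]
force: [5.5, -7.9, 0.7]
gripper_force: 4.6
```

Converted, -0.0005 m / 0.8 = -0.0006.

```bash
echo '[[0, 0, -0.0006, 0, 0], [0, 0, -0.0006, 0, 0], [0, 0, -0.0006, 0, 0], [0, 0, -0.0006, 0, 0], [0, 0, -0.0006, 0, 0], [0, 0, -0.0006, 0, 0]]' > path.dat && python3 nudge.py path.dat | grep -E 't:|pos|force:'
python3 - <<'E'
from h import *
cv2.imwrite('pics/w4.png',imaging.grab_frame('wrist')[:,:,::-1])
E
```

```text
t: 18.07
eef_pos: [0.5206, 0.1768, 0.063]
ee_rot: [3.14, -0.0, 0.249]
force: [7.0, -9.7, 1.1]
gripper_force: 5.4
```

View pics/w4.png

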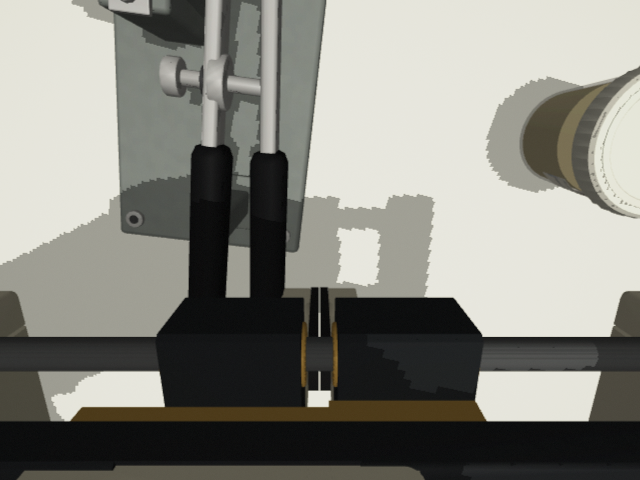

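The left lever is held against its stop screw at (260,85), with the gap to the bar open between about 230 and 252 px. The force is a steady ~12 N.

```bash
python3 -c "
from station import arm, imaging, order
print(order.job_done())"
```

```text
the job is handed in; nothing more can be done
None
```

The left crimper's lever stops short of its bar and is being held in against its stop screw at about 12 N; the right one came right up to its bar (about 18 N at the stop), has sprung back open, and the job is handed in.

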